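# Clamp an offcut in the ratchet clamp

### The arm

A 7-joint arm with a two-finger parallel gripper is mounted at the origin on a cart in front of the work surface, level with it; the furniture and walls round the work are solid. World frame = base frame: x ahead of the robot, y to its left, z up, the work surface at z = 0. Lengths are in m, angles in rad, forces in N, time in s.
With the tool pointing down it reaches from about 0.4 to 0.85 m from the base axis. Payload 10.4 kg.
Tool frame: the origin (TCP) lies midway between the tips of the shut fingers; the grasp point (between the pads) lies 19 mm behind it (manip.hold_point_z is the distance from the TCP to the grasp point, in m); z points along the fingers, y is the line along which they close (so a half turn about z gives the same grasp; the last joint's range is limited). The gripper opens to 85 mm and grips with 20 to 120 N. Pads are 22 mm wide; open, the fingers measure 114 mm over their backs; the gripper's body (76 mm by 85 mm) begins 54 mm behind the grasp point. The pads swing forward as they close: fully open they stand 13 mm farther back than shut.
Start: joints at [1.097, 0.332, -0.065, 1.46, 0.022, 1.35, -0.088], TCP at [0.272, -0.563, 0.231] pointing down, gripper open.
Joint ranges: [-2.6, 2.6], [-0.5, 2.12], [-1.47, 1.34], [0.16, 2.42], [-1.27, 4.41], [0.06, 2.06], [-2.6, 2.6]. Speed limits (rad/s): [2.22, 2.22, 2.79, 2.79, 3.14, 3.14, 3.14].

### API

Orientations are given as a unit quaternion [x, y, z, w].
In Python, from workcell import manip, eyes, job gives the robot as it stands.
- The arm moves only by the shell command python3 -m crank 'ROWS' [FORCE]. ROWS is JSON, a list that holds one entry, the list of rows, each a list of 7 numbers: the finger opening in cm, from 0 to 8.54, then the shift along the world's x, y, z in cm, then the turn, a rotation vector about the world's x, y, z in degrees. In form: [[[hand, x, y, z, ax, ay, az], ...]]. A call has 1 to 20 rows; each row shifts and turns the commanded pose from where the row before left it; what a row does not reach is not made up. A row lasts 1/8 s, in which the tool goes at most 62.5 mm and 10.7 degrees, less where a joint would pass 70% of its speed; a pose out of reach is approached as far as the arm can. A call with a gripper value outside its range is refused whole. The fingers move at their own pace and stop on an object; FORCE is the grip in N (left out, the last holds). Time passes only in rows, so rows that do not move let the fingers close. It gives the time, the measured TCP pose, the force, the opening and the grip force at its end, in the units of the state.
- manip.get_obs(): the state, without advancing time (a new reading comes with each control period).
- eyes.camera(name): name is "scene" or "top" or "wrist"; returns (picture, depth): 480x640x3 uint8, red, green, blue; 480x640 float32, m along the optical axis (not along the pixel's ray), 0 where there is no reading.
- eyes.camera_params(name): a dict with "fx", "fy", "cx", "cy" (pixels), "dist" ([k1, k2, p1, p2, k3] as OpenCV has them; the pictures are not rectified), "world_from_camera" (4x4, takes a point from camera to world coordinates); the wrist camera has in their place "hand_eye" (4x4, takes a point from camera to tool coordinates, whose origin is the TCP and whose axes are the flange's). Camera axes: x right, y down, z forward; pixel columns grow to the right and rows downward; lengths in m; the calibration is good to about 2 mm. A picture is of the moment at which its call begins: read the wrist's pose just before it. camera_params takes no time and is no camera call.
- job.hand_in(): hands the job in; it is judged then, once.
The state is a dict: "clock": time; "joint_pos": joint angles; "joint_velocities": joint speeds; "tau": joint torques, N m; "position": TCP position; "ee_rot": TCP orientation; "ft_force": force on the tool from outside, world axes, zero at the start; "torque": the same for the moment, N m; "grip_width": opening from 0.0 (shut) to 1.0 (fully open); "grasp_force": force on a finger pad.
Only numpy, scipy, OpenCV 4.12 (cv2) and the standard library are available. Lean on these libraries where they do the work, as an engineer would, in place of code of your own. Each camera call takes 0.05 s, during which the arm holds its last target. There are 200 camera calls.

### The job

Take the long flat one of the two pine offcuts lying just left of the ratchet clamp and lay it flat and lengthwise on the clamp's bed, between the sliding jaw and the sprung pad, and let go of it. Then push the slide by its upright lug, click by click, until the offcut is squeezed firmly and has driven the sprung pad about half-way into its travel (never fully home), and let go, so that the pawl alone keeps it clamped. Leave the other loose things where they are.

Things in the scene. Friction and masses are not known exactly. Their poses are not given: they have to be found in the camera images.
- offcut_centre (a point): centre of the loose long pine offcut, a plain block 45 (its x) x 110 (its y, lengthwise) x 30 mm high, lying flat on the bench, about 0.08 kg. It is the longer, flatter one of the two pine offcuts just left of the clamp (others far down the bench are no part of this).
- short_offcut: bystander: loose short, tall pine offcut 45 x 70 x 45 mm; origin at the centre of its underside
- tape_measure: bystander: loose pocket tape measure 75 x 89 x 34 mm; origin at the centre of its underside
- bed (a point): centre of the clamp's bed, on the top face (10 mm above the bench) of the clamp's fixed aluminium base plate, 320 mm (x, from -155 to +165 from this point) x 110 mm (y). Its x is the clamping direction, from the sliding jaw towards the sprung pad; z up. The offcut lies here with its length along this x. No side walls beside the offcut's place.
- jaw_face (a point): centre line of the sliding jaw's flat gripping face, 15 mm above the bed; axes as the bed's, +x points out of the face towards the sprung pad. The jaw is 80 mm wide (y), 12 mm thick, and its top is 48 mm above the bench. It moves with the slide. At the start it is 63 mm behind the bed's centre.
- lug (a point): centre of the width of the rear (-x) face of the slide's upright lug, a plate 40 mm wide (y), 12 mm thick (x), whose top is 70 mm above the bench; this point is 50 mm above the bench and 48 mm behind the jaw face. Axes as the bed's. Push here towards +x. Behind and below the lug the slide's flat tail is 24 mm above the bench and runs 34 mm back; nothing stands above it.
- slide (a joint): travel of the slide and jaw along +x of the bed, m, 0 at the start, at most 0.068. It slides by hand (drag with the pawl about 1 to 4 N). A sprung pawl at its right side clicks over a tooth every 6 mm and blocks the return, so pushing too far cannot be undone and after letting go the jaw springs back by up to 6 mm to the last tooth.
- pad (a joint): how far the sprung pad is pressed into the end unit, m: 0 free, 0.024 fully home. Stiffness 600 N/m with 2.4 N preload (about 9.6 N at half travel, about 17 N fully home), so the push on the lug is that plus the drag. The pad is a plate 80 mm wide, 32 mm high, 10 mm thick that faces the jaw. The end unit behind it is set anywhere in a 22 mm span: the free gap between jaw face and pad at the start is 132 to 154 mm; where exactly is not given and must be felt or seen.

How it is judged:
By the outcome, as a careful person would: the job done as asked, in the order asked, and still so for the second after the job is handed in, with the robot touching nothing.
It also fails if it takes over 64 s, if anything falls off the work surface, if the arm or the gripper's body presses on something with over 40 N, if the wrist force passes 120 N, or if a joint passes its speed limit or range.

## Working session

There is one attempt and no reset: what is moved stays moved. The work goes in short steps, Python scripts to look and compute and a shell command to move; the robot and the scene stay as the last step left them, time stands still between calls to the robot, and variables do not carry over. Pictures are saved under pics/ and viewed, at most 10 in all, crops included, and the job is handed in when it is done.

```bash
mkdir -p pics; ls; python3 - <<'E'
from workcell import manip, eyes, job
import cv2,numpy as np
for n in ["scene","top"]:
    im,d=eyes.camera(n); cv2.imwrite(f"pics/{n}0.png",im[:,:,::-1]); np.save(f"pics/{n}0.npy",d)
    p=eyes.camera_params(n); print(n,p["fx"],p["dist"],np.round(p["world_from_camera"],3).tolist())
o=manip.get_obs(); print({k:np.round(v,3).tolist() for k,v in o.items()}, manip.hold_point_z)
E
```

```text
pics
scene 617.9830846176148 [-0.01740313  0.          0.          0.          0.        ] [[-0.623, -0.474, 0.622, -0.14], [-0.782, 0.369, -0.502, 0.72], [0.008, -0.799, -0.601, 0.714], [0.0, 0.0, 0.0, 1.0]]
top 587.2443511452302 [0.00467018 0.         0.         0.         0.        ] [[-0.067, -0.971, 0.228, 0.278], [-0.998, 0.065, -0.017, 0.197], [0.002, -0.228, -0.974, 1.185], [0.0, 0.0, 0.0, 1.0]]
{'clock': 0.1, 'joint_pos': [1.097, 0.333, -0.065, 1.461, 0.022, 1.35, -0.088], 'joint_velocities': [0.003, -0.001, 0.0, -0.002, -0.0, -0.002, 0.0], 'tau': [0.001, -62.674, 0.049, -39.243, 0.016, 0.007, -0.0], 'position': [0.272, -0.562, 0.231], 'ee_rot': [0.975, 0.224, -0.0, -0.001], 'ft_force': [0.378, 0.667, -0.49], 'torque': [0.001, 0.023, -0.002], 'grasp_force': 0.0, 'grip_width': 0.993} 0.0187
```

View pics/top0.png

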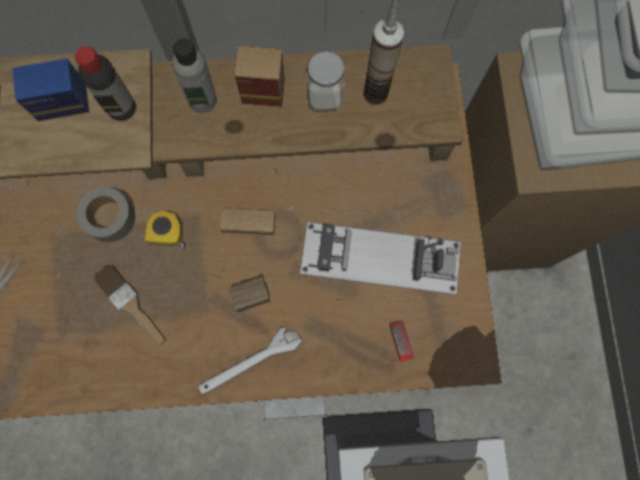

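View pics/scene0.png

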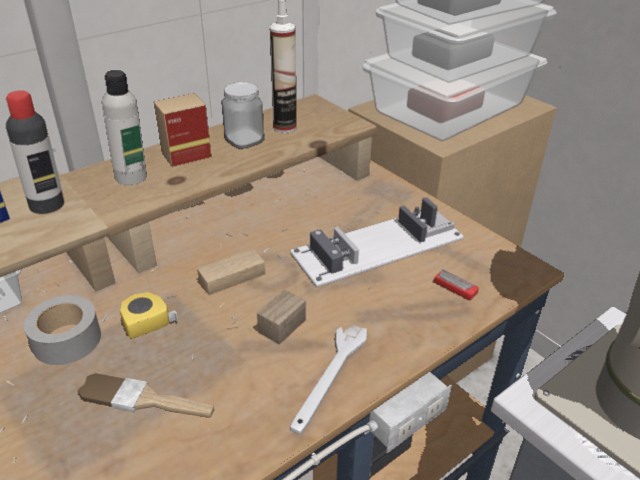

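The long offcut is at top (247,221) and the short one at (250,293). The clamp plate spans top (303,225)–(460,290), with the sprung end unit at the left (~(335,247)), the jaw at (419,258) and the lug at ~(437,260). Now I'll measure these.

```bash
cat > h.py <<'E'
import numpy as np, cv2
from workcell import manip, eyes, job
from scipy.spatial.transform import Rotation as R
def cloud(n,d=None,im=None):
    o=manip.get_obs(); 
    if d is None: im,d=eyes.camera(n)
    p=eyes.camera_params(n)
    K=np.array([[p["fx"],0,p["cx"]],[0,p["fy"],p["cy"]],[0,0,1]])
    v,u=np.mgrid[:480,:640]
    uv=np.stack([u,v],-1).reshape(-1,1,2).astype(float)
    n_=cv2.undistortPoints(uv,K,np.array(p["dist"]))[:,0].reshape(480,640,2)
    P=np.dstack([n_*d[...,None],d])
    if n=="wrist":
        T=np.eye(4);T[:3,:3]=R.from_quat(o["ee_rot"]).as_matrix();T[:3,3]=o["position"];T=T@np.array(p["hand_eye"])
    else: T=np.array(p["world_from_camera"])
    W=P@T[:3,:3].T+T[:3,3]; W[d==0]=np.nan
    return W,im
def rect(pts):
    (c,s,a)=cv2.minAreaRect((pts[:,:2]*1000).astype(np.float32)); return np.round(c,1),np.round(s,1),round(a,2)
E
python3 - <<'E'
from h import *
W,_=cloud("top",np.load("pics/top0.npy"))
def reg(u0,u1,v0,v1,z0,z1):
    P=W[v0:v1,u0:u1].reshape(-1,3); P=P[(P[:,2]>z0)&(P[:,2]<z1)]; return P
for nm,a in dict(off=(212,282,200,242,.02,.04),short=(224,278,268,318,.035,.06),bed=(290,470,215,300,.005,.016),endunit=(310,356,218,278,.03,.1),jaw=(405,429,230,285,.035,.06),lug=(424,460,235,285,.055,.08)).items():
    P=reg(*a); print(nm,len(P),rect(P),np.round(np.nanmedian(P[:,2]),4),np.round(P[:,2].max(),3))
print("bench z",np.nanmedian(W[235:260,180:290,2]))
for u in (180,250,300,400,450): print(u,np.round(W[[60,100,130,145,150,155,160,170],u],3).tolist())
E
```

```text
off 1208 (array([607.5, 312.5]), array([110.9,  46.4]), 83.56) 0.03 0.038
short 841 (array([454.3, 313.6]), array([45.8, 70. ]), 15.24) 0.0453 0.051
bed 6005 (array([515.9,  42.7]), array([369.4, 175.2]), 88.2) 0.0103 0.016
endunit 845 (array([534.3, 138.2]), array([58. , 90.8]), 78.38) 0.0453 0.053
jaw 277 (array([500.6, -29. ]), array([15.4, 79.9]), 78.37) 0.0476 0.056
lug 145 (array([494. , -62.8]), array([12.5, 39.6]), 79.53) 0.0692 0.075
bench z 0.0005360048944891282
180 [[0.808, 0.383, 0.311], [0.831, 0.422, 0.13], [0.77, 0.424, 0.126], [0.739, 0.425, 0.125], [0.727, 0.424, 0.128], [0.718, 0.425, 0.126], [0.71, 0.426, 0.12], [0.736, 0.452, 0.001]]
250 [[0.844, 0.273, 0.238], [0.816, 0.285, 0.142], [0.76, 0.289, 0.126], [0.728, 0.29, 0.129], [0.719, 0.29, 0.127], [0.708, 0.291, 0.128], [0.749, 0.303, -0.001], [0.728, 0.304, -0.004]]
300 [[0.905, 0.183, 0.125], [0.817, 0.188, 0.128], [0.754, 0.192, 0.126], [0.723, 0.194, 0.126], [0.711, 0.194, 0.131], [0.708, 0.195, 0.112], [0.741, 0.196, 0.002], [nan, nan, nan]]
400 [[0.889, -0.016, 0.129], [0.803, -0.007, 0.129], [0.742, -0.002, 0.125], [0.712, 0.001, 0.122], [0.751, -0.021, -0.003], [0.739, -0.02, -0.001], [0.728, -0.019, -0.002], [0.705, -0.016, 0.0]]
450 [[0.882, -0.115, 0.129], [0.796, -0.105, 0.129], [0.735, -0.099, 0.125], [0.711, -0.1, 0.108], [0.721, -0.113, 0.055], [0.732, -0.127, 0.0], [0.72, -0.125, -0.0], [0.698, -0.123, -0.001]]
```

```bash
python3 - <<'E'
from h import *
W,_=cloud("top",np.load("pics/top0.npy"))
a=np.deg2rad(78.5); e=np.array([np.cos(a),np.sin(a)]); n=np.array([-e[1],e[0]]); c=np.array([.5146,.0395])
P=W[215:300,290:470].reshape(-1,3); s=(P[:,:2]-c)@e; t=(P[:,:2]-c)@n
m=(abs(t)<.035)
for k in range(-160,170,4):
    q=m&(s*1000>=k)&(s*1000<k+4)
    if abs(k)>55: print(k,np.round(np.nanpercentile(P[q,2],[10,50,95])*1000).astype(int),end=' ')
pl=P[(P[:,2]>.006)&(P[:,2]<.014)&(abs(s)<.18)&(abs(t)<.07)]; print(rect(pl))
E
python3 -m crank '[[[8.5,2.1,5.5,0,0,0,3.6],[8.5,2.1,5.5,0,0,0,3.6],[8.5,2.1,5.5,0,0,0,3.6],[8.5,2.1,5.5,0,0,0,3.6],[8.5,2.1,5.5,0,0,0,3.6],[8.5,2.1,5.5,0,0,0,3.6],[8.5,2.1,5.5,0,0,0,3.6],[8.5,2.1,5.5,0,0,0,3.6],[8.5,2.1,5.5,0,0,0,3.6],[8.5,2.1,5.5,0,0,0,3.6],[8.5,2.1,5.5,0,0,0,3.6],[8.5,2.1,5.5,0,0,0,3.6],[8.5,2.1,5.5,0,0,0,3.6],[8.5,2.1,5.5,0,0,0,3.6],[8.5,2.1,5.5,0,0,0,3.6],[8.5,0,4,0,0,0,3.6],[8.5,0,0,0,0,0,0]]]'
```

```text
-160 [-2  0  5] -156 [ 5  9 13] -152 [ 7 11 22] -148 [ 9 15 27] -144 [19 25 28] -140 [12 24 27] -136 [14 24 29] -132 [11 23 29] -128 [10 23 27] -124 [12 23 28] -120 [11 24 28] -116 [ 9 22 27] -112 [ 9 26 71] -108 [11 65 72] -104 [10 67 73] -100 [14 34 70] -96 [ 9 23 32] -92 [11 23 32] -88 [11 23 30] -84 [15 23 30] -80 [22 26 35] -76 [46 47 52] -72 [46 49 52] -68 [46 49 52] -64 [ 9 25 50] -60 [ 7 11 13] -56 [ 7 10 14] 56 [ 7 10 14] 60 [ 6 10 14] 64 [ 7 10 14] 68 [ 8 10 40] 72 [41 44 47] 76 [42 44 47] 80 [10 33 46] 84 [ 8 11 35] 88 [ 8 13 35] 92 [ 8 13 36] 96 [ 8 11 35] 100 [ 8 13 36] 104 [ 9 43 49] 108 [43 47 50] 112 [43 47 50] 116 [44 47 51] 120 [44 47 51] 124 [44 47 51] 128 [10 41 48] 132 [ 7 10 15] 136 [ 8 10 13] 140 [ 7 11 13] 144 [ 8 11 14] 148 [ 7 10 14] 152 [ 8 11 15] 156 [ 7 10 14] 160 [ 8 10 15] 164 [-1  2 11] 168 [-3  0  4] (array([514.5,  36. ]), array([343.1, 135.2]), 80.79)
clock: 2.22
position: [0.5854, 0.3066, 0.2303]
ee_rot: [0.744, 0.668, -0.0, -0.002]
ft_force: [-0.1, -0.6, 0.6]
grip_width: 0.996
grasp_force: 0.0
```

```bash
python3 - <<'E'
from h import *
W,im=cloud("wrist"); cv2.imwrite("pics/w1.png",im[:,:,::-1])
P=W.reshape(-1,3); P=P[(abs(P[:,0]-.607)<.05)&(abs(P[:,1]-.312)<.08)]
Q=P[(P[:,2]>.024)&(P[:,2]<.036)]; print(len(P),len(Q),rect(Q) if len(Q) else 0,np.nanmedian(Q[:,2]))
E
```

```text
61280 4858 (array([609.6, 311.9]), array([109.1,  45.1]), 83.17) 0.02987279350915853
```

View pics/w1.png

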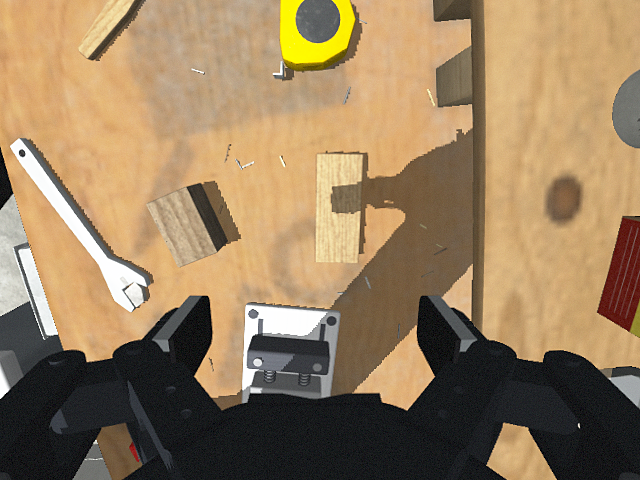

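The offcut sits at wrist (340,207), clear of the shelf. Its height and size agree with what was given, so I'll descend and grip.

```bash
python3 -m crank '[[[8.5,2.35,0.55,0,0,0,-0.6],[8.5,0,0,-6,0,0,0],[8.5,0,0,-6,0,0,0],[8.5,0,0,-6,0,0,0],[8.5,0,0,-3,0,0,0],[8.5,0,0,-1.8,0,0,0],[8.5,0,0,0,0,0,0]]]' 30 ; python3 -m crank '[[[4,0,0,0,0,0,0],[4,0,0,0,0,0,0],[3.5,0,0,0,0,0,0],[3.5,0,0,0,0,0,0],[3.5,0,0,0,0,0,0],[3.5,0,0,0,0,0,0]]]' 30
```

```text
clock: 3.15
position: [0.6109, 0.3067, 0.0028]
ee_rot: [0.75, 0.661, -0.001, 0.0]
ft_force: [0.3, -0.5, 0.8]
grip_width: 0.993
grasp_force: 0.0
clock: 3.9
position: [0.6116, 0.3083, 0.0048]
ee_rot: [0.75, 0.661, 0.001, 0.0]
ft_force: [-1.5, -1.4, 6.5]
grip_width: 0.52
grasp_force: 32.1
```

```bash
python3 -m crank '[[[3.5,0,0,2,0,0,0],[3.5,0,0,5,0,0,0],[3.5,0,0,6,0,0,0],[3.5,0,0,6,0,0,0],[3.5,-2,-5,0,0,0,-1.2],[3.5,-2,-5,0,0,0,-1.2],[3.5,-2,-5,0,0,0,-1.2],[3.5,-2,-5,0,0,0,-1.2],[3.5,-1.5,-4,0,0,0,0],[3.5,0,0,0,0,0,0],[3.5,0,0,0,0,0,0]]]'; python3 - <<'E'
from h import *
W,im=cloud("wrist"); cv2.imwrite("pics/w2.png",im[:,:,::-1]); np.save("pics/w2.npy",W)
print(manip.get_obs()["position"])
E
```

```text
clock: 5.28
position: [0.516, 0.0687, 0.1943]
ee_rot: [0.777, 0.63, 0.001, 0.0]
ft_force: [0.5, 0.5, -0.4]
grip_width: 0.519
grasp_force: 31.2
[0.51599214 0.06931714 0.19409625]
```

View pics/w2.png

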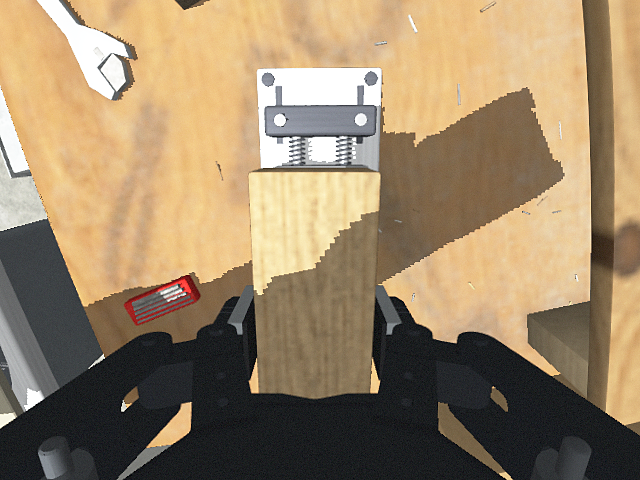

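The block is held square, its far end at row 170. The end unit is at (320,120), and the pad is hidden behind the block end. Next I'll compute the block-to-clamp relation.

```bash
python3 - <<'E'
from h import *
W=np.load("pics/w2.npy"); 
B=W[175:360,240:390].reshape(-1,3); B=B[(B[:,2]>.15)]
print("held block top", rect(B), np.nanpercentile(B[:,2],[5,50,95]), "far end y", B[:,1].max())
U=W[60:168,240:400].reshape(-1,3)
E=U[(U[:,2]>.04)&(U[:,2]<.06)]; print("endunit",rect(E),np.median(E[:,2]))
a=np.deg2rad(78.5); e=np.array([np.cos(a),np.sin(a)]); n=np.array([-e[1],e[0]]); c=np.array([.5146,.0395])
for nm,Q in (("E",E),("plate",U[(U[:,2]>.006)&(U[:,2]<.014)]),("block",B)):
    d=(Q[:,:2]-c); print(nm,np.round(1000*np.percentile(d@e,[1,50,99]),1),np.round(1000*np.percentile(d@n,[1,50,99]),1))
p=manip.get_obs()["position"][:2]-c; print("tcp s,t",p@e*1000,p@n*1000)
E
```

```text
held block top (array([521.9,  89.6]), array([71.2, 60. ]), 78.04) [0.21841975 0.2195597  0.22550276] far end y 0.12908391282492954
endunit (array([536.7, 142.6]), array([48.6, 90. ]), 77.54) 0.045855412292104436
E [ 81.4 117.  129.1] [-44.7  -1.4  42.3]
plate [ 81.6 139.4 164.2] [-55.2  -1.2  52.7]
block [17.  51.7 85.5] [-20.8   3.9  28.7]
tcp s,t 29.49609905051801 4.58038500807844
```

```bash
python3 -m crank '[[[3.5,0.1,-2.4,0,0,0,0],[3.5,0,0,-5,0,0,0],[3.5,0,0,-5,0,0,0],[3.5,0,0,-4,0,0,0],[3.5,0,0,-2,0,0,0],[3.5,0,0,-1,0,0,0],[3.5,0,0,-0.5,0,0,0],[3.5,0,0,0,0,0,0],[3.5,0,0,0,0,0,0]]]'; python3 - <<'E'
from h import *
W,im=cloud("wrist"); cv2.imwrite("pics/w3.png",im[:,:,::-1])
W,im=cloud("scene"); cv2.imwrite("pics/s3.png",cv2.resize(im[170:300,270:500,::-1],None,fx=3,fy=3))
E
```

```text
clock: 6.45
position: [0.5175, 0.0439, 0.0192]
ee_rot: [0.777, 0.629, 0.001, 0.001]
ft_force: [-0.1, 0.1, -1.0]
grip_width: 0.522
grasp_force: 31.2
```

View pics/w3.png

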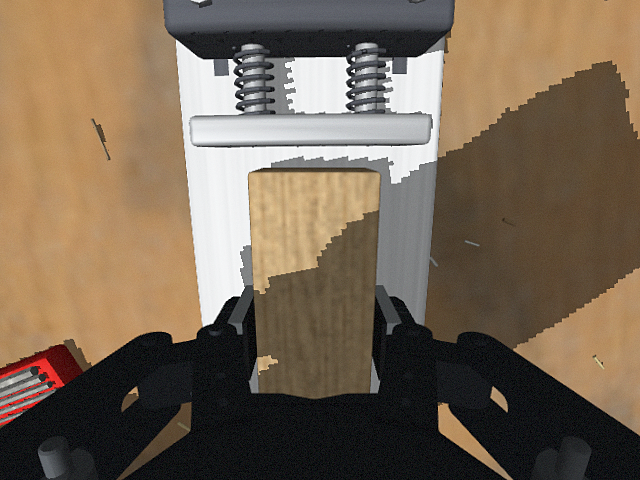

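The block's front edge is at row 170 and the pad face at row ~145, about 8 mm apart. It's centred to about 1 mm, so I'll lower and release.

```bash
python3 -m crank '[[[3.5,0,0,-0.3,0,0,0],[3.5,0,0,-0.1,0,0,0],[3.5,0,0,0,0,0,0]]]'; python3 -m crank '[[[5,0,0,0,0,0,0],[6,0,0,0,0,0,0],[8.5,0,0,0,0,0,0],[8.5,0,0,0,0,0,0],[8.5,0,0,0,0,0,0]]]'
```

```text
clock: 6.92
position: [0.5168, 0.0438, 0.0147]
ee_rot: [0.777, 0.629, -0.0, 0.0]
ft_force: [-3.2, -0.8, 7.5]
grip_width: 0.518
grasp_force: 32.1
clock: 7.55
position: [0.5168, 0.0439, 0.0143]
ee_rot: [0.777, 0.63, 0.0, 0.0]
ft_force: [-0.1, 0.2, 0.7]
grip_width: 0.998
grasp_force: 0.0
```

```bash
python3 -m crank '[[[8.5,0,0,4,0,0,0],[8.5,0,0,6,0,0,0],[4,0,0,3,0,0,0],[0,-0.9,-4.6,0,0,0,0],[0,-1.0,-4.6,0,0,0,0],[0,-1.0,-4.6,0,0,0,0],[0,0,0,0,0,0,0],[0,0,0,0,0,0,0],[0,0,0,0,0,0,0]]]'; python3 - <<'E'
from h import *
o=manip.get_obs(); print(o["position"],np.round(o["joint_pos"],2))
W,im=cloud("wrist"); cv2.imwrite("pics/w4.png",im[:,:,::-1]);np.save("pics/w4.npy",W)
E
```

```text
clock: 8.68
position: [0.4881, -0.0926, 0.1444]
ee_rot: [0.776, 0.63, 0.0, -0.0]
ft_force: [-0.6, 0.2, -0.3]
grip_width: -0.002
grasp_force: 0.0
[ 0.48814356 -0.09263714  0.14439496] [ 0.73  0.18 -0.69  1.87  0.13  1.13 -0.21]
```

View pics/w4.png

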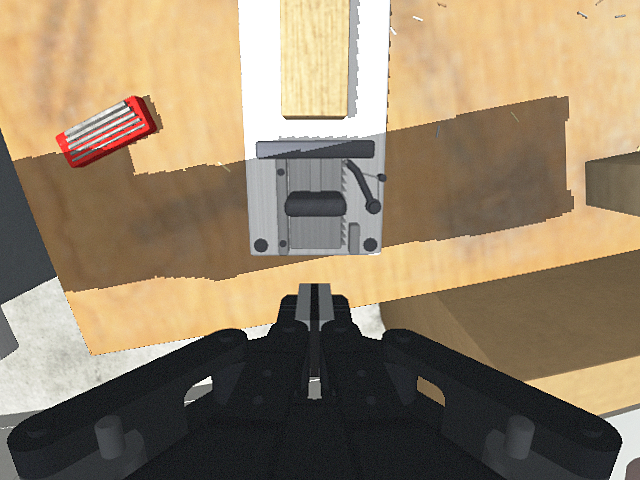

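The lug is at (315,203), the jaw at row 148 and the block's rear at row 118, aligned with the fingers at column 315. Descending behind the lug.

```bash
python3 - <<'E'
from h import *
W=np.load("pics/w4.npy"); 
L=W[180:225,270:360].reshape(-1,3); L=L[(L[:,2]>.06)&(L[:,2]<.08)]; print("lug",rect(L),np.median(L[:,2]))
J=W[130:165,240:390].reshape(-1,3); J=J[(J[:,2]>.04)&(J[:,2]<.055)]; print("jaw",rect(J),np.median(J[:,2]))
B=W[0:125,270:358].reshape(-1,3); B=B[(B[:,2]>.035)&(B[:,2]<.046)]; print("blk",rect(B),np.median(B[:,2]))
E
python3 -m crank '[[[0,0,0,-4,0,0,0],[0,0,0,-4,0,0,0],[0,0,0,-2,0,0,0],[0,0,0,-0.8,0,0,0],[0,0,0,0,0,0,0],[0,0,0,0,0,0,0]]]'
```

```text
lug (array([495.5, -63.4]), array([12.4, 39.1]), 78.5) 0.06921867823283193
jaw (array([502.2, -28.4]), array([12. , 79.8]), 78.81) 0.04791401865307718
blk (array([513.6,  28.3]), array([71.4, 45.4]), 77.8) 0.03997533341954476
clock: 9.48
position: [0.4885, -0.094, 0.0373]
ee_rot: [0.777, 0.63, 0.0, 0.001]
ft_force: [-0.6, 0.5, 0.5]
grip_width: 0.001
grasp_force: 0.0
```

```bash
python3 -m crank '[[[0,0.1,0.5,0,0,0,0],[0,0.1,0.4,0,0,0,0],[0,0,0.2,0,0,0,0],[0,0,0,0,0,0,0]]]'
for i in 1 ; do python3 -m crank '[[[0,0.04,0.2,0,0,0,0],[0,0,0,0,0,0,0]]]'; done
python3 -m crank '[[[0,0.04,0.2,0,0,0,0],[0,0,0,0,0,0,0]]]'
python3 -m crank '[[[0,0.04,0.2,0,0,0,0],[0,0,0,0,0,0,0]]]'
python3 -m crank '[[[0,0.04,0.2,0,0,0,0],[0,0,0,0,0,0,0]]]'
```

```text
clock: 9.98
position: [0.4898, -0.0829, 0.0364]
ee_rot: [0.777, 0.63, 0.0, 0.0]
ft_force: [-0.0, -0.2, -0.7]
grip_width: 0.001
grasp_force: 0.0
clock: 10.22
position: [0.4902, -0.081, 0.0363]
ee_rot: [0.777, 0.63, 0.0, 0.0]
ft_force: [-0.2, -0.5, -0.1]
grip_width: 0.001
grasp_force: 0.0
clock: 10.48
position: [0.4906, -0.079, 0.0363]
ee_rot: [0.777, 0.63, 0.0, 0.0]
ft_force: [-0.1, -1.2, 0.4]
grip_width: 0.003
grasp_force: 0.1
clock: 10.72
position: [0.491, -0.0772, 0.0363]
ee_rot: [0.777, 0.629, -0.0, 0.0]
ft_force: [0.3, -1.8, 0.0]
grip_width: 0.004
grasp_force: 1.1
clock: 10.98
position: [0.4915, -0.075, 0.0363]
ee_rot: [0.777, 0.63, 0.0, 0.0]
ft_force: [0.1, -2.8, -0.4]
grip_width: 0.003
grasp_force: 1.0
```

```bash
for k in 1; do python3 -m crank '[[[0,0.06,0.3,0,0,0,0],[0,0.06,0.3,0,0,0,0],[0,0.06,0.3,0,0,0,0],[0,0,0,0,0,0,0]]]' | grep -E "pos|ft"; done
python3 -m crank '[[[0,0.06,0.3,0,0,0,0],[0,0.06,0.3,0,0,0,0],[0,0,0,0,0,0,0]]]' | grep -E "pos|ft"
python3 -m crank '[[[0,0.04,0.2,0,0,0,0],[0,0,0,0,0,0,0]]]'| grep -E "pos|ft"
python3 -m crank '[[[0,0.04,0.2,0,0,0,0],[0,0,0,0,0,0,0]]]'| grep -E "pos|ft"
python3 -m crank '[[[0,0.04,0.2,0,0,0,0],[0,0,0,0,0,0,0]]]'| grep -E "pos|ft"
python3 - <<'E'
from h import *
W,im=cloud("wrist"); cv2.imwrite("pics/w5.png",im[:,:,::-1])
E
```

```text
position: [0.4934, -0.0654, 0.0363]
ft_force: [-0.2, 0.7, 0.5]
position: [0.4945, -0.0596, 0.0364]
ft_force: [0.3, -1.3, -0.2]
position: [0.4948, -0.058, 0.0363]
ft_force: [-0.5, -2.2, -0.2]
position: [0.4953, -0.0557, 0.0364]
ft_force: [0.1, -0.8, 0.5]
position: [0.4956, -0.0544, 0.0363]
ft_force: [-1.1, -4.7, 1.2]
```

View pics/w5.png

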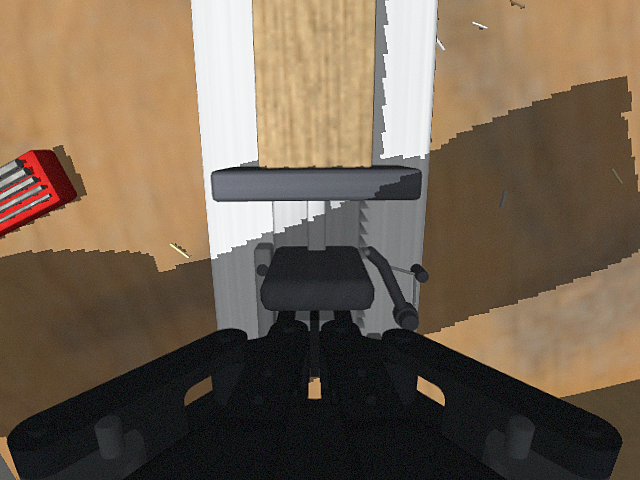

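The jaw (row ~168) is square against the block, and the push force shows the pad has just been reached at slide ≈ 25 mm. I'll go on click by click.

```bash

python3 -m crank '[[[0,0.04,0.2,0,0,0,0],[0,0,0,0,0,0,0]]]'| grep -E "pos|ft"
python3 -m crank '[[[0,0.04,0.2,0,0,0,0],[0,0,0,0,0,0,0]]]'| grep -E "pos|ft"
python3 -m crank '[[[0,0.04,0.2,0,0,0,0],[0,0,0,0,0,0,0]]]'| grep -E "pos|ft"
python3 - <<'E'
from h import *
W,im=cloud("top"); cv2.imwrite("pics/t6.png",im[:,:,::-1]); np.save("pics/t6.npy",W)
a=np.deg2rad(78.2); e=np.array([np.cos(a),np.sin(a)]); n=np.array([-e[1],e[0]]); c=np.array([.5146,.0395])
for nm,W in (("start",cloud("top",np.load("pics/top0.npy"))[0]),("now",W)):
    P=W[215:300,290:470].reshape(-1,3); s=(P[:,:2]-c)@e; t=(P[:,:2]-c)@n
    q=(abs(t)>.026)&(abs(t)<.037)&(s>.06)&(s<.098)&(P[:,2]>.038); print(nm,"pad centre s mm",np.median(s[q])*1000,q.sum(),np.median(P[q,2]))
E
```

```text
position: [0.4959, -0.0528, 0.0363]
ft_force: [-1.2, -5.6, 2.9]
position: [0.4962, -0.0511, 0.0364]
ft_force: [-1.3, -6.5, 2.2]
position: [0.4966, -0.0493, 0.0363]
ft_force: [-2.6, -8.3, 2.8]
start pad centre s mm 77.38961179036522 56 0.043409381999620855
now pad centre s mm 82.39697619034361 54 0.04356775906264965
```

```bash

python3 -m crank '[[[0,0.04,0.2,0,0,0,0],[0,0,0,0,0,0,0]]]'| grep -E "pos|ft"
python3 -m crank '[[[0,0.04,0.2,0,0,0,0],[0,0,0,0,0,0,0]]]'| grep -E "pos|ft"
python3 -m crank '[[[0,0.02,0.1,0,0,0,0],[0,0,0,0,0,0,0]]]'| grep -E "pos|ft"
python3 -m crank '[[[0,0.02,0.1,0,0,0,0],[0,0,0,0,0,0,0]]]'| grep -E "pos|ft"
```

```text
position: [0.4969, -0.0478, 0.0364]
ft_force: [-2.4, -9.7, 4.2]
position: [0.4972, -0.0462, 0.0364]
ft_force: [-3.7, -10.7, 4.9]
position: [0.4973, -0.0456, 0.0364]
ft_force: [-3.4, -11.5, 5.0]
position: [0.4975, -0.0445, 0.0364]
ft_force: [-3.3, -12.2, 5.3]
```

```bash

python3 -m crank '[[[0,0.02,0.1,0,0,0,0],[0,0,0,0,0,0,0]]]'| grep -E "pos|ft"
python3 -m crank '[[[0,0.02,0.1,0,0,0,0],[0,0,0,0,0,0,0]]]'| grep -E "pos|ft"
```

```text
position: [0.4977, -0.0437, 0.0364]
ft_force: [-3.2, -12.5, 5.4]
position: [0.4978, -0.0429, 0.0363]
ft_force: [-4.5, -12.5, 6.0]
```

```bash

python3 -m crank '[[[0,-0.04,-0.2,0,0,0,0],[0,0,0,0,0,0,0]]]'| grep -E "pos|ft"
python3 -m crank '[[[0,-0.04,-0.2,0,0,0,0],[0,0,0,0,0,0,0]]]'| grep -E "pos|ft"
python3 -m crank '[[[0,-0.04,-0.2,0,0,0,0],[0,0,0,0,0,0,0]]]'| grep -E "pos|ft"
python3 -m crank '[[[0,-0.04,-0.2,0,0,0,0],[0,0,0,0,0,0,0]]]'| grep -E "pos|ft"
python3 - <<'E'
from h import *
a=np.deg2rad(78.2); e=np.array([np.cos(a),np.sin(a)]); n=np.array([-e[1],e[0]]); c=np.array([.5146,.0395])
A=[]
for k in range(3):
    W,im=cloud("top"); P=W[215:300,290:470].reshape(-1,3); s=(P[:,:2]-c)@e; t=(P[:,:2]-c)@n
    q=(abs(t)>.026)&(abs(t)<.037)&(s>.06)&(s<.098)&(P[:,2]>.038); A.append(np.median(s[q])*1000)
print("pad s",A,"travel",np.mean(A)-77.4)
E
```

```text
position: [0.4978, -0.0437, 0.0364]
ft_force: [-2.4, -9.5, 3.0]
position: [0.4975, -0.0448, 0.0363]
ft_force: [-1.4, -6.5, 1.7]
position: [0.4973, -0.0454, 0.0363]
ft_force: [0.1, 1.1, -0.4]
position: [0.4968, -0.048, 0.0363]
ft_force: [-0.7, -0.3, -0.1]
pad s [np.float64(87.68872054365511), np.float64(87.53596926331714), np.float64(87.49041496594006)] travel 10.171701590970784
```

The pawl holds at the tooth at ≈36 mm, and pad travel by camera is ≈10 mm. I'll back off, rise and check from above.

```bash

python3 -m crank '[[[0,-0.2,-1.0,0,0,0,0],[0,-0.1,-0.5,0,0,0,0],[0,0,0,4,0,0,0],[0,0,0,6,0,0,0],[0,0,0,6,0,0,0],[0,1,5,0,0,0,0],[0,1,5,0,0,0,0],[0,0,0,0,0,0,0],[0,0,0,0,0,0,0]]]'
python3 - <<'E'
from h import *
W,im=cloud("wrist"); cv2.imwrite("pics/w7.png",im[:,:,::-1]); np.save("pics/w7.npy",W)
a=np.deg2rad(78.2); e=np.array([np.cos(a),np.sin(a)]); n=np.array([-e[1],e[0]]); c=np.array([.5146,.0395])
P=W.reshape(-1,3); s=((P[:,:2]-c)@e)*1000; t=((P[:,:2]-c)@n)*1000; z=P[:,2]
for k in range(-60,136,3):
    q=(abs(t)>26)&(abs(t)<38)&(s>=k)&(s<k+3)
    if q.any(): print(k,int(np.nanmedian(z[q])*1000),end=' ')
q=(z>.036)&(z<.046)&(abs(t)<30)&(s>-50)&(s<75); print("blk",rect(P[q]))
E
```

```text
clock: 17.23
position: [0.5137, 0.0362, 0.1962]
ee_rot: [0.777, 0.629, -0.0, 0.0]
ft_force: [-0.4, -1.5, 1.1]
grip_width: 0.002
grasp_force: 0.0
-60 9 -57 9 -54 10 -42 46 -39 47 -36 47 -33 47 -30 34 -27 9 -24 10 -21 9 -18 9 -15 251 -12 254 -9 266 -6 267 -3 269 0 269 3 266 6 262 9 247 12 10 15 9 18 10 21 9 24 9 27 9 30 9 33 9 36 9 39 9 42 9 45 9 48 9 51 10 54 10 57 10 60 10 63 10 66 9 69 9 72 10 75 9 78 9 81 31 84 43 87 43 90 43 93 20 96 9 99 10 102 10 105 36 108 45 111 46 114 48 117 48 120 47 123 45 126 45 129 44 135 10 blk (array([518.3,  56.7]), array([114.6,  59.9]), 78.03)
```

View pics/w7.png

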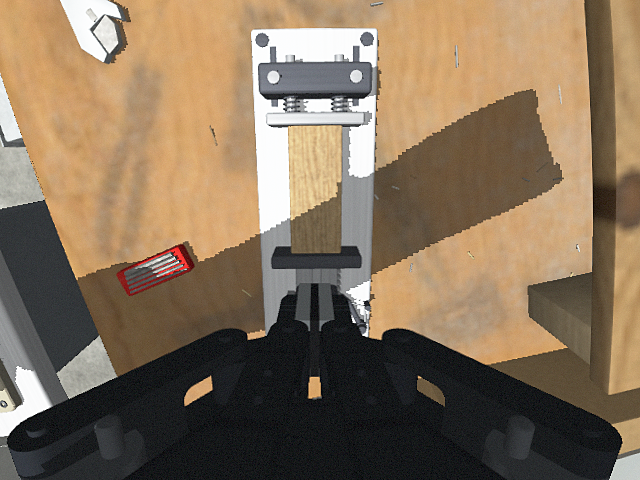

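The offcut is clamped square between jaw (row 258) and pad (row 120). The pad is about 10.5 mm of 24 mm in, with about 13.5 mm left behind it. One more click would give about 16.5 mm, so this is the tooth nearest half-way. The robot is clear of everything, so I'll hand in.

```bash
python3 -c "
from workcell import job
print(job.hand_in())"
```

```text
the job is handed in; nothing more can be done
None
```

The long offcut lies flat and lengthwise on the clamp's bed, held by the pawl alone with the sprung pad pressed in about 10.5 mm of its 24 mm travel; the job is handed in at about 17 s, with the robot clear and the other loose things not moved.

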